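Line up the castle nut of a swivel-arm foot with its cross hole

TASK

One of the two swivel-arm feet on the bench has its split pin in already; leave that one alone. On the foot without a pin, tighten the castle nut (clockwise seen from above) just to the first slot that lines up with the cross hole in the spindle, so that a pin would pass; do not back the nut off and do not go on past that slot. Then let go of the nut.

Things in the scene. Friction and masses are not known exactly. Their poses are not given: they have to be found in the camera images.
- castle_nut (a joint): Turn of the unpinned castle nut in rad; grows clockwise seen from above (tightening). At 0 one of its six slots is in line with the cross hole; the next one comes in line at 1.047 (pi/3). It starts between the two, at 0.25 to 0.8. The nut turns stiffly (about 0.15 N m), stays where it is left and does not rise.
- nut_grip (a point): On the axis of that steel nut, 44 mm above the bench, at grip height; turns with it: z up, x through the middle of a slot and of the flat below. Hexagon 52 mm across flats, 24 to 52 mm up, flats facing along x and each 60 degrees from it; above it six crowns, 48 mm across, up to 65 mm, with 11 mm slots between, each over a flat. Spindle 24 mm thick, up to 68 mm.
- cross_hole (a point): Centre of the 6 mm cross hole in the spindle under that nut, 59 mm above the bench. x runs along the hole, as do the long side of the foot's plate and the white line on the spindle's end. The foot is fixed: plate 84 x 56 mm, 12 mm thick, four screw heads up to 16 mm; boss and washer under the nut at most 53 mm across.
- pinned_foot: The other foot, alike in size and make (plate 84 x 56 mm, nut 52 mm across flats, top at 68 mm), but with a bright split pin with a round eye through its slots, along x. Fixed; its origin is under the centre of its plate, on the bench. It is finished and is not to be touched.

How it is judged:
By the outcome, as a careful person would: the job done as asked, in the order asked, and still so for the second after the job is handed in, with the robot touching nothing.
It also fails if it takes over 32 s, if anything falls off the work surface, if the arm or the gripper's body presses on something with over 40 N, if the wrist force passes 120 N, or if a joint passes its speed limit or range.

ROBOT

A 7-joint arm with a two-finger parallel gripper is mounted at the origin on the work surface; the furniture and walls round the work are solid. World frame = base frame: x ahead of the robot, y to its left, z up, the work surface at z = 0. Lengths are in m, angles in rad, forces in N, time in s.
With the tool pointing down it reaches from about 0.425 to 0.925 m from the base axis. Payload 6.8 kg.
Tool frame: the origin (TCP) lies at the very end of the fingers, on their centre line; the grasp point (between the pads) lies 19 mm behind it; z points along the fingers, y is the line along which they close (so a half turn about z gives the same grasp; the last joint's range is limited). The gripper opens to 85 mm and grips with 20 to 120 N. Pads are 22 mm wide; open, the fingers measure 114 mm over their backs; the gripper's body (76 mm by 85 mm) begins 54 mm behind the grasp point. The pads swing forward as they close: fully open they stand 13 mm farther back than shut.
Start: joints at [1.241, 0.477, 0.022, 1.555, -0.011, 1.109, -0.083], TCP at [0.148, -0.658, 0.231] pointing down, gripper open.
Joint ranges: [-2.96, 2.96], [-0.34, 2.1], [-1.41, 1.46], [0.24, 2.44], [-1.37, 4.51], [0.17, 1.92], [-2.96, 2.96]. Speed limits (rad/s): [2.39, 2.39, 3.14, 3.14, 3.14, 3.14, 3.14].

INTERFACE

Orientations are given as a rotation vector (axis times angle).
In Python, from bench import get_obs, viewer, r gives the robot as it stands. The module is installed in compiled form; this text tells all that it offers.
- The arm moves only by the tool play_rows, never from a script. Its argument "commands" is a list that holds one entry, the list of rows, each a list of 5 numbers: the gripper's target within -1 to 1 (shut at 1, half-way at 0, fully open at -1), then the shift along the tool's x, y, z scaled (see below), then the turn about the tool's z scaled (see below). A call has 1 to 12 rows; each row is the pose to reach, as a shift and turn from the pose commanded when the call began, along the tool's axes at that moment; what a row does not reach only later rows make up. The controller multiplies each number of a shift by 0.2 m and each number of a turn by pi/2 rad. A row lasts 1/12 s, in which the tool goes at most 41.7 mm and 7.16 degrees, less where a joint would pass 70% of its speed; a pose out of reach is approached as far as the arm can. A call with a number of a shift or a turn outside -1 to 1 is refused whole. A call with a gripper value outside its range is refused whole. The fingers move at their own pace and stop on an object; "grip_force" is the grip in N (left out, the last holds). Time passes only in rows, so rows that repeat a pose let the fingers close. It gives the time, the measured TCP pose, the force, the opening and the grip force at its end, in the units of the state.
- get_obs(): the state, without advancing time (a new reading comes with each control period).
- viewer.grab_frame(name): name is "side" or "top" or "wrist"; returns a dict with "pixels" (480x640x3 uint8, red, green, blue), "fovy" (degrees; the focal length in pixels is half the picture's height over the tangent of half this angle, whatever the lens; pixels are square), "cx", "cy" (the principal point, pixels), "world_to_cam" (4x4, takes a point from world to camera coordinates); the wrist camera has in their place "hand_eye" (4x4, takes a point from camera to tool coordinates, whose origin is the TCP and whose axes are the flange's). Camera axes: x right, y up, looking along -z (the intrinsics and any distortion apply to the point x, -y, -z); pixel columns grow to the right and rows downward; lengths in m; the calibration is good to about 2 mm. A picture is of the moment at which its call begins: read the wrist's pose just before it. There is no depth.
- r.hand_in(): hands the job in; it is judged then, once.
Trained networks look in a picture, given as the dict that the camera call returned (one of the last four; its "shot" number tells which), for a name from the list of things; names that differ only in an ending like _2 or _b are one class to them, and where a whole thing is asked for, a point or a joint stands for the part that bears it (a point fixed in the world has none). Each returns a list of dicts, best first, with "score" (0 to 1); they miss things now and then, are a little off and sometimes report something else, mostly with a low value. They report only what shows in the picture. A call takes as long as a camera call.
- viewer.trace(picture, thing): "pixels" (480x640 bool, what is visible of it) and "rect" ([left, top, right, bottom] in pixels, round what is visible of it).
The state is a dict: "clock": time; "joints": joint angles; "qvel": joint speeds; "tau": joint torques, N m; "tcp_pos": TCP position; "orientation": TCP orientation; "contact_force": force on the tool from outside, world axes, zero at the start; "moment": the same for the moment, N m; "grip_width": finger opening in m; "gripper_force": force on a finger pad.
Only numpy, scipy, OpenCV 4.12 (cv2) and the standard library are available. Lean on these libraries where they do the work, as an engineer would, in place of code of your own. Each camera call takes 0.05 s, during which the arm holds its last target. There are 200 camera calls.

## Working session

There is one attempt and no reset: what is moved stays moved. The work goes in short steps, Python scripts to look and compute and a tool call to move; the robot and the scene stay as the last step left them, time stands still between calls to the robot, and variables do not carry over. Pictures are saved under pics/ and viewed, at most 10 in all, crops included, and the job is handed in when it is done.

Besides the shell and the picture viewer there is one more tool, called after "Emit:" by a JSON object that holds its "fn" and its "kwargs", one argument or row to a line. play_rows: Moves the arm, as the interface text tells. Shifts and turns lie within -1 to 1; 1 stands for 0.2 m of shift or pi/2 rad of turn. Its arguments: {"type":"object","properties":{"commands":{"type":"array","items":{"type":"array","items":{"type":"array","items":{"type":"number","minimum":-1,"maximum":1}}}},"grip_force":{"type":"number"}},"required":["commands"]}

```bash
mkdir -p pics; cat > h.py <<'E'
import numpy as np, cv2
from scipy.spatial.transform import Rotation as R
from bench import get_obs, viewer, r
def f(d): return 240/np.tan(np.radians(d["fovy"])/2)
def w2c(d,o=None):
    if "world_to_cam" in d: return np.array(d["world_to_cam"])
    T=np.eye(4);T[:3,:3]=R.from_rotvec(o["orientation"]).as_matrix();T[:3,3]=o["tcp_pos"]
    return np.linalg.inv(T@np.array(d["hand_eye"]))
def proj(d,P,o=None):
    M=w2c(d,o);p=np.atleast_2d(P)@M[:3,:3].T+M[:3,3]
    return np.c_[d["cx"]+f(d)*p[:,0]/-p[:,2], d["cy"]-f(d)*p[:,1]/-p[:,2]]
def back(d,uv,z,o=None):
    M=np.linalg.inv(w2c(d,o));uv=np.atleast_2d(uv)
    v=np.c_[(uv[:,0]-d["cx"])/f(d),-(uv[:,1]-d["cy"])/f(d),-np.ones(len(uv))]@M[:3,:3].T
    return M[:3,3]+v*((z-M[2,3])/v[:,2])[:,None]
def save(n,im): cv2.imwrite("pics/"+n,cv2.cvtColor(im,cv2.COLOR_RGB2BGR))
E
python3 - <<'E'
from h import *
o=get_obs();print(o)
ims=[]
for n in ["top","side","wrist"]:
    o=get_obs();d=viewer.grab_frame(n);print(n,{k:v for k,v in d.items() if k!="pixels"})
    for t in ["castle_nut","pinned_foot"]:
        for q in viewer.trace(d,t)[:3]:
            m=q["pixels"];c=np.argwhere(m).mean(0)[::-1];print(t,q["score"],q["rect"],c,back(d,c,.045,o))
    ims.append(d["pixels"])
save("all.png",cv2.resize(np.vstack([np.hstack(ims[:2]),np.hstack([ims[2],ims[2]*0])]),(800,600),interpolation=cv2.INTER_AREA))
E
```

```text
{'clock': 0.0, 'joints': array([ 1.24083067,  0.47775353,  0.0223708 ,  1.55644613, -0.0115232 ,
        1.10931843, -0.0830701 ]), 'qvel': array([ 0.00153508, -0.00077612, -0.00136847, -0.00066383, -0.00055704,
        0.00073095, -0.00054589]), 'tau': array([-7.22855602e-04, -5.96454406e+01,  1.60778582e+00, -2.81197000e+01,
        1.24153990e-02,  9.40399943e-03, -2.56235012e-06]), 'tcp_pos': array([ 0.14837635, -0.65788229,  0.2303598 ]), 'orientation': array([-3.12052291e+00, -3.47616931e-01,  5.07727328e-04]), 'contact_force': array([-0.36684167,  0.19391776, -0.1258091 ]), 'moment': array([-0.01249362, -0.03973944, -0.01729025]), 'gripper_force': 0.0, 'grip_width': 0.08514677266171222}
top {'fovy': 48.72596084634006, 'cx': 324.102398645593, 'cy': 238.63391416862297, 'world_to_cam': array([[ 4.15945602e-02, -9.99134432e-01, -5.28337935e-04,
        -3.13876396e-01],
       [ 9.74179636e-01,  4.04382193e-02,  2.22123360e-01,
        -5.16435100e-01],
       [-2.21909732e-01, -9.75381951e-03,  9.75018427e-01,
        -8.11435531e-01],
       [ 0.00000000e+00,  0.00000000e+00,  0
[... 616 characters left out ...]
       ]]), 'shot': 2}
castle_nut 0.83 [258.4, 233.0, 291.8, 265.3] [275.29579832 249.38991597] [[ 0.56329861 -0.32310907  0.045     ]]
pinned_foot 0.82 [318.3, 243.1, 365.0, 287.0] [341.3329753  261.38882922] [[ 0.43796379 -0.31312704  0.045     ]]
wrist {'fovy': 65.43595227915318, 'cx': 319.12814590849416, 'cy': 241.09536898109653, 'hand_eye': array([[-2.35701830e-04,  9.65318380e-01,  2.61075411e-01,
         6.53759022e-02],
       [ 9.99999917e-01,  1.41096361e-04,  3.81111721e-04,
         1.03177418e-03],
       [ 3.31057359e-04,  2.61075479e-01, -9.65318333e-01,
        -1.44369790e-01],
       [ 0.00000000e+00,  0.00000000e+00,  0.00000000e+00,
         1.00000000e+00]]), 'shot': 3}
```

View pics/all.png

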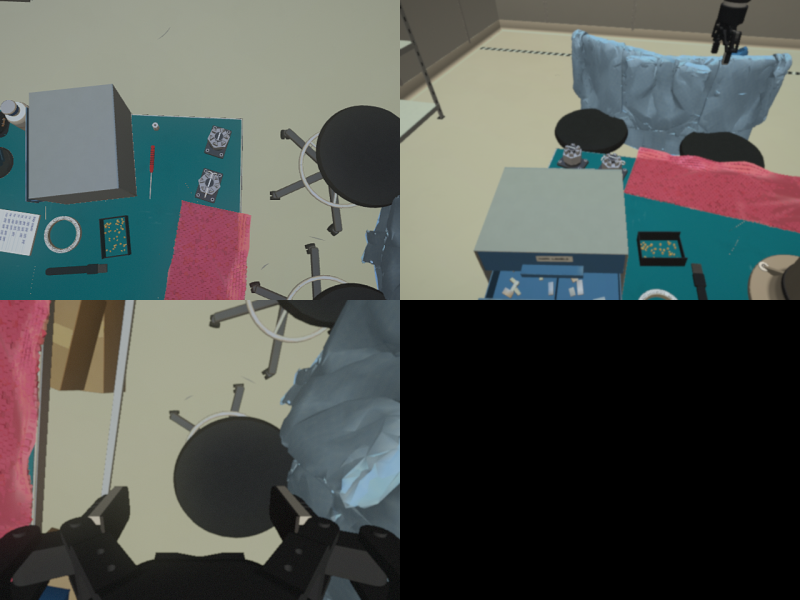

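Emit:
{"fn": "play_rows", "kwargs": {
  "commands": [
    [[-1, 0.8, -0.385, 0, 0], [-1, 0.8, -0.385, 0, 0], [-1, 0.8, -0.385, 0, 0], [-1, 0.8, -0.385, 0, 0], [-1, 0.8, -0.385, 0, 0]]
  ]
}}

```text
clock: 0.87
tcp_pos: [0.2952, -0.5427, 0.2315]
orientation: [-3.119, -0.362, -0.006]
contact_force: [1.6, -0.2, -0.7]
grip_width: 0.0855
gripper_force: 0.0
```

Emit:
{"fn": "play_rows", "kwargs": {
  "commands": [
    [[-1, 0.8, -0.385, 0, 0], [-1, 0.8, -0.385, 0, 0], [-1, 0.8, -0.385, 0, 0], [-1, 0.8, -0.385, 0, 0], [-1, 0.8, -0.385, 0, 0]]
  ]
}}

```text
clock: 1.28
tcp_pos: [0.4337, -0.4315, 0.2316]
orientation: [-3.118, -0.363, -0.006]
contact_force: [0.9, 1.4, 0.1]
grip_width: 0.0856
gripper_force: 0.0
```

Emit:
{"fn": "play_rows", "kwargs": {
  "commands": [
    [[-1, 0.78, -0.385, 0.1, 0], [-1, 0.78, -0.385, 0.1, 0], [-1, 0.78, -0.385, 0.25, 0], [-1, 0.78, -0.385, 0.25, 0], [-1, 0.78, -0.385, 0.25, 0], [-1, 0.78, -0.385, 0.25, 0], [-1, 0.78, -0.385, 0.25, 0]]
  ]
}}

```text
clock: 1.87
tcp_pos: [0.5622, -0.3278, 0.1807]
orientation: [-3.121, -0.351, 0.002]
contact_force: [0.0, -0.5, -0.5]
grip_width: 0.0854
gripper_force: 0.0
```

```bash
cat > look.py <<'E'
from h import *
import sys
o=get_obs();print(o["clock"],o["tcp_pos"],o["orientation"],o["joints"].round(2))
d=viewer.grab_frame("wrist")
for t in ["castle_nut","pinned_foot"]:
    for q in viewer.trace(d,t)[:2]:
        m=q["pixels"];c=np.argwhere(m).mean(0)[::-1];print(t,q["score"],q["rect"],c,back(d,c,.05,o))
np.savez(sys.argv[1]+".npz",im=d["pixels"],pos=o["tcp_pos"],ori=o["orientation"])
save(sys.argv[1]+".png",cv2.resize(d["pixels"],(800,600),interpolation=cv2.INTER_CUBIC))
E
python3 look.py w1
```

```text
1.8667 [ 0.56216468 -0.3278154   0.18065739] [-3.12136289e+00 -3.50872300e-01  1.92369401e-03] [ 0.53  0.49 -0.13  1.66  0.07  1.   -0.98]
castle_nut 0.78 [291.5, 192.7, 367.0, 262.5] [328.1177757  224.28803499] [[ 0.56771351 -0.33435258  0.05      ]]
pinned_foot 0.72 [229.6, 288.0, 323.5, 409.4] [275.61215028 345.66250999] [[ 0.45820911 -0.31547075  0.05      ]]
```

View pics/w1.png

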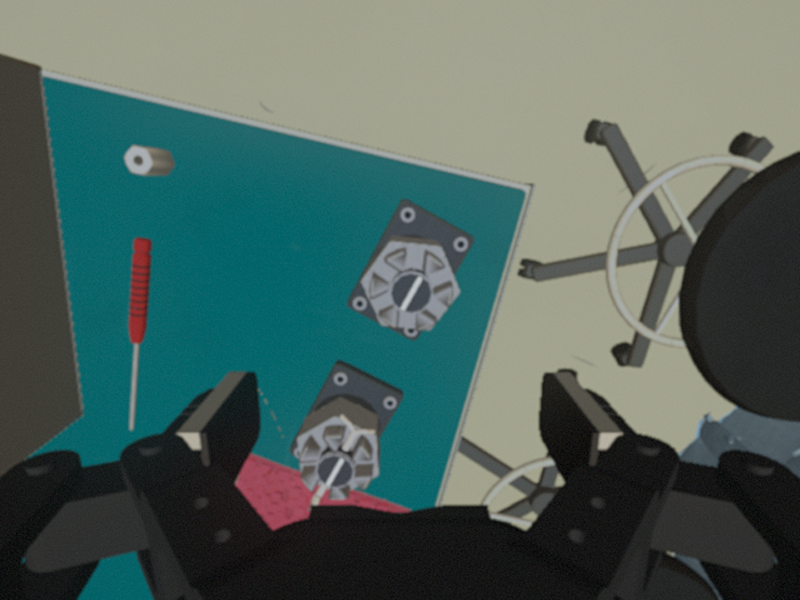

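```bash
cat >> h.py <<'E'
class D(dict): pass
def rect(d,o,c,z,half=.045,n=560):
    # ortho view: image right = +x world, up = +y world
    cor=np.array([[-1,1],[1,1],[1,-1],[-1,-1]])*half+np.array(c)
    uv=proj(d,np.c_[cor,np.full(4,z)],o).astype(np.float32)
    H=cv2.getPerspectiveTransform(uv,np.float32([[0,0],[n,0],[n,n],[0,n]]))
    return cv2.warpPerspective(d["pixels"],H,(n,n),flags=cv2.INTER_CUBIC)
E
python3 - <<'E'
from h import *
o=get_obs();d=viewer.grab_frame("wrist")
c=back(d,[411/1.25,293/1.25],.068,o)[0];print(c)
print(back(d,[[403/1.25,308/1.25],[421/1.25,278/1.25]],.068,o))
im=rect(d,o,c[:2],.066,.045,560)
cv2.imwrite("pics/r1.png",im[:,:,::-1])
E
```

```text
[ 0.56290116 -0.33855375  0.068     ]
[[ 0.55323127 -0.33604716  0.068     ]
 [ 0.57265037 -0.34212173  0.068     ]]
```

View pics/r1.png

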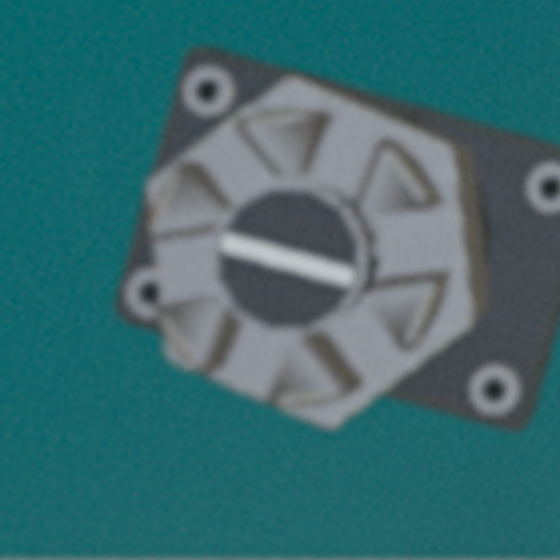

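Emit:
{"fn": "play_rows", "kwargs": {
  "commands": [
    [[-1, 0, 0.036, 0.1, -0.08], [-1, 0, 0.036, 0.2, -0.16], [-1, 0, 0.036, 0.3, -0.24], [-1, 0, 0.036, 0.33, -0.258], [-1, 0, 0.036, 0.33, -0.258], [-1, 0, 0.036, 0.33, -0.258]]
  ]
}}

```text
clock: 2.57
tcp_pos: [0.5634, -0.3364, 0.1161]
orientation: [2.99, 0.962, 0.001]
contact_force: [1.0, -0.6, 0.7]
grip_width: 0.0852
gripper_force: 0.0
```

```bash
python3 - <<'E'
from h import *
o=get_obs();d=viewer.grab_frame("wrist")
Rm=R.from_rotvec(o["orientation"]).as_matrix();print(o["clock"],o["tcp_pos"],Rm.round(4),np.degrees(np.arctan2(Rm[1,1],Rm[0,1])),o["joints"].round(2))
c=[.5642,-.3349]
n=400
a=rect(d,o,c,.068,.045,n).copy();b=rect(d,o,c,.052,.045,n).copy()
np.savez("w2.npz",im=d["pixels"],a=a,b=b)
s=n/.09
for im in (a,b): cv2.circle(im,(n//2,n//2),2,(255,0,0),-1)
th=np.radians(36+60*np.arange(6));p=np.c_[n/2+np.cos(th)*.030022*s,n/2-np.sin(th)*.030022*s].astype(np.int32)
cv2.polylines(b,[p],True,(255,0,0),1)
cv2.circle(a,(n//2,n//2),int(.012*s),(0,255,0),1)
save("r2.png",np.hstack([a,b]))
# white line by PCA of bright px within 11mm
y,x=np.mgrid[:n,:n];g=cv2.cvtColor(rect(d,o,c,.068,.045,n),cv2.COLOR_RGB2GRAY)
m=(np.hypot(x-n/2,y-n/2)<.0095*s)&(g>150);P=np.c_[x[m],-y[m]].astype(float)
print(m.sum(),P.mean(0),); v=np.linalg.svd(P-P.mean(0),full_matrices=False)[2][0];print("line",np.degrees(np.arctan2(v[1],v[0])))
E
```

```text
2.5667 [ 0.56342238 -0.33641538  0.11612632] [[ 8.124e-01  5.830e-01  5.000e-04]
 [ 5.830e-01 -8.124e-01 -4.000e-04]
 [ 2.000e-04  7.000e-04 -1.000e+00]] -54.33525312240221 [ 0.6   0.57 -0.22  1.69  0.15  0.9  -0.63]
1116 [ 199.6281362  -201.54390681]
line -15.753485484419668
```

View pics/r2.png

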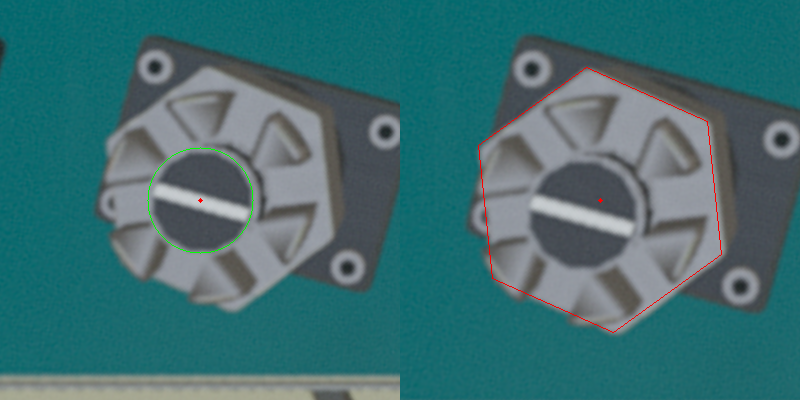

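Emit:
{"fn": "play_rows", "kwargs": {
  "commands": [
    [[-1, 0.0075, -0.004, 0.15, 0], [-1, 0.0075, -0.004, 0.3, 0], [-1, 0.0075, -0.004, 0.4, 0], [-1, 0.0075, -0.004, 0.47, 0], [-1, 0.0075, -0.004, 0.47, 0], [-1, 0.0075, -0.004, 0.47, 0]]
  ],
  "grip_force": 50
}}

```text
clock: 3.12
tcp_pos: [0.5649, -0.3342, 0.0221]
orientation: [2.988, 0.968, 0.001]
contact_force: [0.4, -0.4, -0.3]
grip_width: 0.0856
gripper_force: 0.0
```

Emit:
{"fn": "play_rows", "kwargs": {
  "commands": [
    [[1, 0, 0, 0, 0], [1, 0, 0, 0, 0], [1, 0, 0, 0, 0], [1, 0, 0, 0, 0], [1, 0, 0, 0, 0], [1, 0, 0, 0, 0], [1, 0, 0, 0, 0], [1, 0, 0, 0, 0], [1, 0, 0, 0, 0], [1, 0, 0, 0, 0]]
  ],
  "grip_force": 50
}}

```text
clock: 3.95
tcp_pos: [0.5651, -0.3342, 0.0232]
orientation: [2.987, 0.968, 0.002]
contact_force: [-2.2, 1.1, 7.1]
grip_width: 0.0513
gripper_force: 52.8
```

```bash
cat > st.py <<'E'
from h import *
o=get_obs()
Rm=R.from_rotvec(o["orientation"]).as_matrix();print(o["clock"],o["tcp_pos"],"yaw y",np.degrees(np.arctan2(Rm[1,1],Rm[0,1])),o["joints"].round(2),o["contact_force"],o["moment"],o["grip_width"],o["gripper_force"])
E
python3 st.py
```

```text
3.95 [ 0.56509487 -0.33417689  0.02323175] yaw y -54.08975268909696 [ 0.58  0.69 -0.2   1.73  0.19  0.74 -0.66] [-2.21482518  1.08618058  7.10068517] [ 0.26613893  0.48310048 -0.01810658] 0.051343257968450816 52.83883810043335
```

Emit:
{"fn": "play_rows", "kwargs": {
  "commands": [
    [[1, 0, 0, 0, 0.05], [1, 0, 0, 0, 0.1], [1, 0, 0, 0, 0.15], [1, 0, 0, 0, 0.2], [1, 0, 0, 0, 0.2], [1, 0, 0, 0, 0.2], [1, 0, 0, 0, 0.2]]
  ],
  "grip_force": 60
}}

```text
clock: 4.53
tcp_pos: [0.565, -0.3341, 0.0233]
orientation: [3.102, 0.488, 0.002]
contact_force: [-1.8, 2.8, 7.8]
grip_width: 0.0512
gripper_force: 61.1
```

```bash
python3 st.py; python3 - <<'E'
from h import *
o=get_obs();d=viewer.grab_frame("wrist");c=[.5645,-.3345]
a=rect(d,o,c,.068,.04,400);t=viewer.grab_frame("top");s=viewer.grab_frame("side")
b=rect(t,None,c,.066,.04,400)
save("r3.png",np.hstack([a,b]))
E
```

```text
4.5333 [ 0.56503928 -0.33407998  0.02328562] yaw y -72.10501987751617 [ 0.52  0.69 -0.12  1.73  0.11  0.72 -0.91] [-1.83209826  2.77999848  7.80626201] [ 0.31448833  0.51199589 -0.17331609] 0.051203449334303694 61.10028684139252
```

View pics/r3.png

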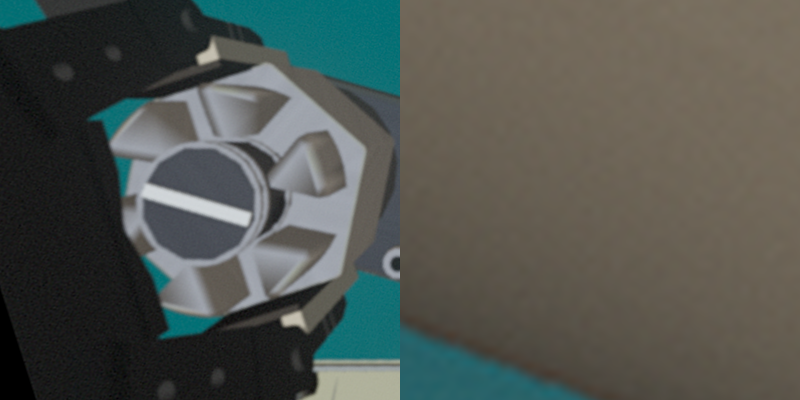

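Emit:
{"fn": "play_rows", "kwargs": {
  "commands": [
    [[1, 0, 0, 0, 0.02], [1, 0, 0, 0, 0.039], [1, 0, 0, 0, 0.039], [1, 0, 0, 0, 0.039], [1, 0, 0, 0, 0.039]]
  ],
  "grip_force": 60
}}

```text
clock: 5.1
tcp_pos: [0.565, -0.334, 0.0233]
orientation: [3.116, 0.393, 0.002]
contact_force: [-2.9, 3.1, 7.4]
grip_width: 0.0514
gripper_force: 61.1
```

```bash
python3 st.py; python3 - <<'E'
from h import *
for i in range(6):
    d=viewer.grab_frame("wrist");o=get_obs();Rm=R.from_rotvec(o["orientation"]).as_matrix();print(np.degrees(np.arctan2(Rm[1,1],Rm[0,1])))
n=800;c=[.5645,-.3345];s=n/.09
g=cv2.cvtColor(rect(d,o,c,.068,.045,n),cv2.COLOR_RGB2GRAY)
y,x=np.mgrid[:n,:n];m=(np.hypot(x-n/2,y-n/2)<.0095*s)&(g>150);P=np.c_[x[m],-y[m]].astype(float)
v=np.linalg.svd(P-P.mean(0),full_matrices=False)[2][0];print("line",np.degrees(np.arctan2(v[1],v[0])),m.sum(),P.mean(0))
E
```

```text
5.1 [ 0.56504879 -0.33404921  0.02328914] yaw y -75.61413629671702 [ 0.51  0.69 -0.1   1.73  0.1   0.72 -0.96] [-2.94589585  3.08945921  7.39357085] [ 0.30879539  0.55365411 -0.14596786] 0.05138101160379828 61.12573206424713
-75.61484706838131
-75.61689085741531
-75.61286400459736
-75.61797274159447
-75.61570489528691
-75.61774360950284
line -15.745692867792686 4448 [ 397.64905576 -408.77967626]
```

Emit:
{"fn": "play_rows", "kwargs": {
  "commands": [
    [[-1, 0, 0, 0, 0], [-1, 0, 0, 0, 0], [-1, 0, 0, 0, 0], [-1, 0, 0, 0, 0], [-1, 0, 0, 0, 0], [-1, 0, 0, 0, 0], [-1, 0, 0, 0, 0], [-1, 0, 0, 0, 0]]
  ]
}}

```text
clock: 6.07
tcp_pos: [0.5643, -0.3339, 0.0212]
orientation: [-3.117, -0.394, 0.0]
contact_force: [-0.8, -0.5, 0.0]
grip_width: 0.0851
gripper_force: 0.0
```

Emit:
{"fn": "play_rows", "kwargs": {
  "commands": [
    [[-1, 0, 0, -0.15, 0], [-1, 0, 0, -0.3, 0], [-1, 0, 0, -0.45, 0], [-1, 0, 0, -0.6, 0], [-1, -0.1, 0, -0.6, 0], [-1, -0.1, 0, -0.6, 0], [-1, -0.1, 0, -0.6, 0]]
  ]
}}

```text
clock: 6.65
tcp_pos: [0.5439, -0.3395, 0.1411]
orientation: [3.117, 0.391, -0.002]
contact_force: [0.3, 0.6, -0.3]
grip_width: 0.0852
gripper_force: 0.0
```

```bash
python3 st.py; python3 - <<'E'
from h import *
o=get_obs();d=viewer.grab_frame("wrist");c=np.array([.5645,-.3345])
n=560;a=rect(d,o,c,.068,.04,n).copy();s=n/.08
g=cv2.cvtColor(a,cv2.COLOR_RGB2GRAY)
y,x=np.mgrid[:n,:n];m=(np.hypot(x-n/2,y-n/2)<.0095*s)&(g>150);P=np.c_[x[m],-y[m]].astype(float)
v=np.linalg.svd(P-P.mean(0),full_matrices=False)[2][0];print("line",np.degrees(np.arctan2(v[1],v[0])))
q=P.mean(0)*[1,-1]
for k in (-1,1):
  off=k*.0055*s*np.array([v[1],v[0]])  # perpendicular in image
  w=np.array([v[0],-v[1]])*.026*s
  cv2.line(a,tuple((q+off-w).astype(int)),tuple((q+off+w).astype(int)),(255,0,0),1)
save("r4.png",a)
E
```

```text
6.65 [ 0.54388903 -0.33948307  0.14109786] yaw y -75.6851899447223 [ 0.54  0.52 -0.11  1.71  0.07  0.92 -0.92] [ 0.25127865  0.55444894 -0.29012098] [ 0.03665382 -0.01743545 -0.02886511] 0.08517566582408752 0.0
line -15.80575613279347
```

View pics/r4.png

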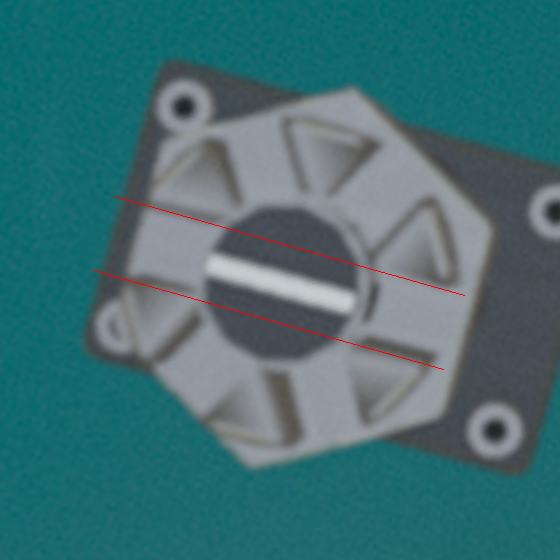

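```bash
python3 -c "
from bench import r
print(r.hand_in())"
```

```text
the job is handed in; nothing more can be done
None
```

I tightened the unpinned castle nut about 21.5° clockwise to the first slot, which now lines up with the cross hole to within about 1° by the last picture. I then let go, backed the gripper clear without touching the pinned foot, and handed the job in at about 6.7 s.

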